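Turn back a board of the kitchen-front sample book

ROBOT

A 6-joint arm with a two-finger parallel gripper is mounted at the origin on a cart in front of the work surface, level with it; the furniture and walls round the work are solid. World frame = base frame: x ahead of the robot, y to its left, z up, the work surface at z = 0. Lengths are in mm, angles in degrees, forces in N, time in s.
With the tool pointing down it reaches from about 350 to 850 mm from the base axis. Payload 8.1 kg.
Tool frame: the origin (TCP) lies at the very end of the fingers, on their centre line; the grasp point (between the pads) lies 19 mm behind it; z points along the fingers, y is the line along which they close (so a half turn about z gives the same grasp; the last joint's range is limited). The gripper opens to 85 mm and grips with 20 to 120 N. Pads are 22 mm wide; open, the fingers measure 114 mm over their backs; the gripper's body (76 mm by 85 mm) begins 54 mm behind the grasp point. The pads swing forward as they close: fully open they stand 13 mm farther back than shut.
Start: joints at [-77.143, 7.471, 85.268, -0, 87.261, -4.893], TCP at [182.941, -571.435, 231.292] pointing down, gripper open.
Joint ranges: [-169.43, 169.43], [-51.17, 129.36], [1.28, 143.12], [-76.62, 256.62], [0, 156.53], [-152.29, 152.29]. Speed limits (degrees/s): [136.94, 136.94, 159.86, 180, 180, 180].

INTERFACE

Orientations are given as [roll, pitch, yaw] about the fixed x, y, z axes, in that order (R = Rz(yaw) Ry(pitch) Rx(roll)).
In Python, from bench import * gives the robot as it stands.
- The arm moves only by the tool play_rows, never from a script. Its argument "increments" is a list of rows, each a list of 3 entries, a list of its own where there are three numbers: the gripper's target within -1 to 1 (fully open at 1, half-way at 0, shut at -1), then the shift along the tool's x, y, z in mm, then the turn about the tool's z in rad. A call has 1 to 12 rows; each row shifts and turns the commanded pose from where the row before left it, along the tool's axes as they then stand; what a row does not reach is not made up. A row lasts 1/12 s, in which the tool goes at most 41.7 mm and 7.16 degrees, less where a joint would pass 70% of its speed; a pose out of reach is approached as far as the arm can. A call is refused whole if a number of a shift passes 41.7 or a number of a turn 0.125, either way. A call with a gripper value outside its range is refused whole. The fingers move at their own pace and stop on an object; "force" is the grip in N (left out, the last holds). Time passes only in rows, so rows that do not move let the fingers close. It gives the time, the measured TCP pose, the force, the opening and the grip force at its end, in the units of the state.
- sense(): the state, without advancing time (a new reading comes with each control period).
- snapshot(name): name is "scene" or "top" or "wrist"; returns a dict with "color" (480x640x3 uint8, red, green, blue), "intrinsics" (3x3 intrinsics, pixels), "world_from_camera" (4x4, takes a point from camera to world coordinates). Camera axes: x right, y down, z forward; pixel columns grow to the right and rows downward; lengths in mm; the calibration is good to about 2 mm. A picture is of the moment at which its call begins. There is no depth.
- hand_in(): hands the job in; it is judged then, once.
Trained networks look in a picture, given as the dict that the camera call returned (one of the last four; its "shot" number tells which), for a name from the list of things; names that differ only in an ending like _2 or _b are one class to them, and where a whole thing is asked for, a point or a joint stands for the part that bears it (a point fixed in the world has none). Each returns a list of dicts, best first, with "p" (0 to 1); they miss things now and then, are a little off and sometimes report something else, mostly with a low value. They report only what shows in the picture. A call takes as long as a camera call. They do not tell look-alikes from the thing itself.
- find_in(query, picture): "xyz" ([x, y, z] in mm, in the coordinates of the camera as it stood for that picture, good to about 4 mm: the middle of the surface that is visible of it).
- regions_of(query, picture): "mask" (480x640 bool, what is visible of it).
- pinpoint(query, picture): "xyz" ([x, y, z] in mm, in the coordinates of the camera as it stood for that picture, good to about 4 mm: a listed point, or the origin of a listed thing).
The state is a dict: "time": time; "joint_pos": joint angles; "qd": joint speeds; "joint_efforts": joint torques, N m; "tool_pos": TCP position; "tcp_rot": TCP orientation; "ft_force": force on the tool from outside, world axes, zero at the start; "wrist_torque": the same for the moment, N m; "finger_gap": finger opening in mm; "grip_force": force on a finger pad.
Only numpy, scipy, OpenCV 4.12 (cv2) and the standard library are available. Lean on these libraries where they do the work, as an engineer would, in place of code of your own. Each camera call takes 0.05 s, during which the arm holds its last target. There are 200 camera calls.

TASK

The ring-bound book of kitchen-front samples lies open on the worktop with a roll of masking tape left on its right-hand board. With the fingertips, push the tape along until it is right off the book and lies flat on the bare worktop, then put a fingertip to the tab of the uppermost board on the left and turn that one board over the rings until it lies flat on the right, so that the framed sample beneath it is on show. Push only: do not lift the tape, do not pinch or force anything, leave the other boards lying as they are and do not disturb the things standing around.

Things in the scene. Friction and masses are not known exactly. Their poses are not given: they have to be found in the camera images.
- sample_book: open ring-bound sample book, black covers (149 mm to each side of the spine, 154 mm along it, 8 mm high), fixed on the worktop. Origin: centre of its underside, under the ring axis; x along the spine (away from the robot at yaw 0), y to the book's left, z up. Left: three boards one on another; right: one, the facing board. Each is 150 mm along the spine, 8 mm thick, 9 to 149 mm from the ring axis
- book_axis (a point): middle of the ring axis about which the boards turn: on the spine, 25.75 mm above the worktop; axes as the book's. The four steel rings, 37 mm in diameter, rise to 44 mm above the worktop
- top_board_tab (a point): on the aluminium tab of the top left board (plain wood, 26.5 to 34.5 mm above the worktop), 165 mm from the ring axis, mid-thickness; moves with it. The tab is 38 mm wide along the spine, 4 mm thick, and reaches from the board's edge to 173 mm from the axis, at book x -54 mm (end nearest the robot); underside 28.5 mm above the worktop, only bare worktop beneath
- top_board (a joint): angle of the top left board: 0 lying flat on the left pile, 1.57 upright, 3.14 lying flat on the right, on the facing board. 160 g; it swings freely on the rings with little friction, so it falls to either side of upright by its own weight
- middle_board (a joint): angle of the middle left board (white, framed face, 17.5 to 25.5 mm above the worktop; its own like tab is at book x +2 mm, 9 mm lower than the top one's), 0 lying flat; it is to stay
- bottom_board (a joint): angle of the bottom left board (8.5 to 16.5 mm above the worktop; its tab at book x +55 mm), 0 lying flat; it is to stay
- facing_board (a joint): angle of the right-hand board (plain grey, 8.5 to 16.5 mm above the worktop; its tab sticks out to the right at book x -54 mm), 0 lying flat on the right-hand cover, growing as it is raised; it is to stay
- tape_roll: roll of masking tape, loose, 102 mm outside diameter, 25 mm high, an open hole 75 mm in diameter through it, 120 g; it starts flat on the facing board with its underside 16.5 mm above the worktop. Origin: centre of its underside, z along the roll's axis
- pencil: pencil, 123 mm long, 7 mm thick, lying along the book's edge on the robot's side, about 20 mm from the covers; bystander. Origin: middle of its length, underside
- espresso_cup: small green cup, 65 mm across with a handle, 52 mm high; bystander. Origin: centre of its underside
- tumbler: drinking glass, 81 mm across, 92 mm high; bystander. Origin: centre of its underside
- apple: apple, about 80 mm across; bystander
- teaspoon: teaspoon, 130 mm long, 11 mm high, lying on the worktop behind the left tabs; bystander. Origin: its middle, underside
There are look-alikes about, which are no part of the job. What is meant by the tape_roll is not pink, and is the larger of those in its own colour.

How it is judged (in metres and radians):
On the way, in this order (a step that is already met when the one before it is completed fails the run):
1. the tape lies flat on the bare worktop, off the book, and the top board has not been turned yet (height (world z) of tape_roll between -0.004 and 0.004 m and angle between tape_roll's own z axis and vertical below 0.06 rad and value of joint top_board below 0.3 rad), for 0.2 s.
2. the top board has been turned over the rings and lies flat on the right (value of joint top_board above 3.09 rad), for 0.2 s.
At the end, for the whole second after the job is handed in: The top board lies flat on the right (within 0.05 rad), the other three boards lie flat where they were (within 0.05 rad), and the tape lies flat and still on the bare worktop (underside within 4 mm of it, within 0.06 rad of level), off the book (value of joint top_board above 3.09 rad and value of joint each of middle_board, bottom_board, facing_board below 0.05 rad and height (world z) of tape_roll between -0.004 and 0.004 m and angle between tape_roll's own z axis and vertical below 0.06 rad and linear speed of tape_roll below 0.02 m/s); the robot touches nothing.
It fails at once if the tape is lifted (its underside more than 36 mm above the worktop) (height (world z) of tape_roll above 0.036 m).
It fails at once if the tape is pinched or forced (more than 18 N from the fingers) (contact force between the fingers and tape_roll above 18 N).
It fails at once if the top board is pinched or forced (more than 18 N from the fingers) (contact force between the fingers and top_board above 18 N).
It fails at once if another board is raised (value of joint any of middle_board, bottom_board, facing_board above 0.3 rad).
It fails at once if a bystander is moved more than 25 mm (distance of any of pencil, espresso_cup, tumbler, apple, teaspoon from where it was at the start of the episode above 0.025 m).
It also fails if it takes over 53 s, if anything falls off the work surface, if the arm or the gripper's body presses on something with over 40 N, if the wrist force passes 120 N, or if a joint passes its speed limit or range.

## Working session

There is one attempt and no reset: what is moved stays moved. The work goes in short steps, Python scripts to look and compute and a tool call to move; the robot and the scene stay as the last step left them, time stands still between calls to the robot, and variables do not carry over. Pictures are saved under pics/ and viewed, at most 10 in all, crops included, and the job is handed in when it is done.

Besides the shell and the picture viewer there is one more tool, called after ">>>" as name(argument=value, ...), one argument or row to a line, values as JSON. play_rows: Moves the arm, as the interface text tells. Its arguments: {"type":"object","properties":{"increments":{"type":"array","items":{"type":"array"}},"force":{"type":"number"}},"required":["increments"]}

```bash
mkdir -p pics
cat > h.py <<'E'
from bench import *
import numpy as np, cv2
def w(p,xyz): 
    T=np.array(p["world_from_camera"]); return (T[:3,:3]@np.array(xyz)+T[:3,3]).round(1)
def save(p,n): cv2.imwrite(f"pics/{n}.png",cv2.cvtColor(p["color"],cv2.COLOR_RGB2BGR))
def ray(p,u,v,z):
    T=np.array(p["world_from_camera"]);d=T[:3,:3]@np.linalg.solve(np.array(p["intrinsics"]),[u,v,1]);o=T[:3,3]
    return (o+d*(z-o[2])/d[2]).round(1)
def px(p,P):
    T=np.linalg.inv(np.array(p["world_from_camera"]));c=np.array(p["intrinsics"])@(T[:3,:3]@np.array(P)+T[:3,3]);return (c[:2]/c[2]).round(0)
E
python3 - <<'E'
from h import *
s=sense();print(s["tool_pos"],s["tcp_rot"],s["finger_gap"],s["time"])
for c in ["top","scene"]:
    p=snapshot(c);save(p,c+"0")
    for q in ["sample_book","book_axis","top_board_tab","tape_roll","pencil","espresso_cup","tumbler","apple","teaspoon"]:
        print(c,q,[(w(p,r["xyz"]).tolist(),round(r["p"],2)) for r in pinpoint(q,p)[:4]])
E
```

```text
[ 182.79794897 -570.89470128  230.24187218] [-1.79894811e+02 -7.67892035e-03  1.77504420e+01] 85.3731693011259 0.0
top sample_book [([523.4, 161.8, 0.1], 0.8)]
top book_axis [([522.3, 160.1, 26.2], 0.62)]
top top_board_tab [([493.2, 333.8, 31.8], 0.65)]
top tape_roll [([503.5, 79.7, 16.4], 0.71), ([605.2, -88.4, 0.6], 0.67), ([477.3, 526.9, -2.0], 0.56)]
top pencil [([434.4, 196.4, -0.1], 0.48), ([634.5, 526.9, 2.5], 0.42)]
top espresso_cup []
top tumbler [([633.6, 526.8, 1.1], 0.76)]
top apple [([451.5, -273.8, 3.6], 0.5), ([435.0, 199.8, 0.1], 0.34)]
top teaspoon [([626.4, 417.6, -1.5], 0.53)]
scene sample_book [([522.4, 166.9, 0.5], 0.77)]
scene book_axis [([518.1, 166.1, 27.9], 0.76)]
scene top_board_tab [([488.0, 334.0, 32.5], 0.78)]
scene tape_roll [([503.9, 80.3, 13.5], 0.95), ([473.5, 529.7, 0.7], 0.8), ([600.6, -90.2, -0.7], 0.6)]
scene pencil [([435.5, 197.3, 0.9], 0.75)]
scene espresso_cup [([600.3, -280.5, 0.2], 0.95)]
scene tumbler [([628.4, 532.6, 0.2], 0.86), ([622.8, 424.1, 2.4], 0.22)]
scene apple [([452.3, -271.5, 3.6], 0.89)]
scene teaspoon [([621.4, 423.5, 0.5], 0.75)]
```

View pics/top0.png

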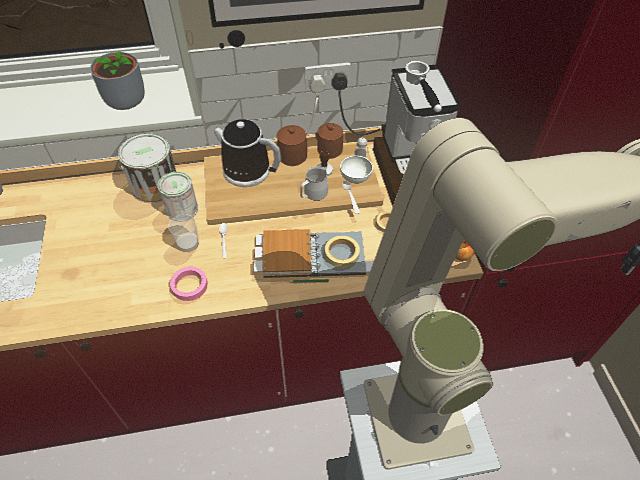

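View pics/scene0.png

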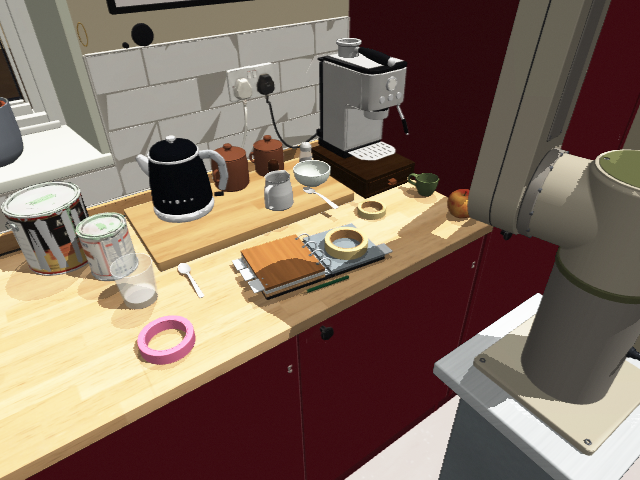

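The tan roll on the book is at about (504, 80), with the smaller one at (603, -89) and the pink one at (475, 528). The book is at (521, 163) with a yaw of about -8°. Next I turn the tool so its x axis points to the book's left, close the fingers and go above the tape.

>>> play_rows(
  increments=[
    [-1,[0,0,0],-0.1245],
    [-1,[0,0,0],-0.1245],
    [-1,[0,0,0],-0.1245],
    [-1,[0,0,0],-0.1245],
    [-1,[0,0,0],-0.1245],
    [-1,[0,0,0],-0.1245],
    [-1,[0,0,0],-0.1245],
    [-1,[0,0,0],-0.1245],
    [-1,[0,0,0],-0.1245],
  ],
  force=20,
)

```text
time: 1.75
tool_pos: [183.0, -571.4, 231.3]
tcp_rot: [180.0, -0.0, 82.3]
ft_force: [-0.4, 0.3, 0.1]
finger_gap: 0.3
grip_force: 0.0
```

>>> play_rows(
  increments=[
    [-1,[38,12.6,1.5],0],
    [-1,[38,12.6,1.5],0],
    [-1,[38,12.6,1.5],0],
    [-1,[38,12.6,1.5],0],
    [-1,[38,12.6,1.5],0],
    [-1,[38,12.6,1.5],0],
    [-1,[38,12.6,1.5],0],
    [-1,[38,12.6,1.5],0],
    [-1,[38,12.6,1.5],0],
    [-1,[38,12.6,1.5],0],
    [-1,[38,12.6,1.5],0],
    [-1,[38,12.6,1.5],0],
  ],
)

```text
time: 2.75
tool_pos: [397.0, -139.3, 213.6]
tcp_rot: [179.9, 0.0, 81.9]
ft_force: [0.8, -0.6, -1.0]
finger_gap: -0.0
grip_force: 0.0
```

>>> play_rows(
  increments=[
    [-1,[38,12.6,1.5],0],
    [-1,[38,12.6,1.5],0],
    [-1,[38,12.6,1.5],0],
    [-1,[38,12.6,1.5],0],
    [-1,[38,12.6,1.5],0],
    [-1,[38,12.6,1.5],0],
    [-1,[0,0,0],0],
    [-1,[0,0,0],0],
  ],
)

```text
time: 3.42
tool_pos: [503.4, 76.0, 203.8]
tcp_rot: [-179.9, 0.0, 82.2]
ft_force: [0.4, -0.7, 0.1]
finger_gap: 0.2
grip_force: 0.0
```

Run:
```python
from h import *
s=sense();print(s["tool_pos"],s["tcp_rot"],s["finger_gap"],s["time"],s["ft_force"])
for c in ["wrist","scene","top"]:
    p=snapshot(c)
    if c!="top": save(p,c+"1")
    for q in ["book_axis","top_board_tab","tape_roll","pencil","teaspoon"]:
        print(c,q,[(w(p,r["xyz"]).tolist(),round(r["p"],2)) for r in pinpoint(q,p)[:3]])
    if c=="scene": print([ray(p,u,v,0) for u,v in [(303,353),(488,235),(430,265)]])
```

```text
[503.36500165  75.974001   203.78520838] [-1.79937141e+02  1.10965214e-02  8.21770526e+01] 0.17524092113037174 3.4167 [ 0.42875236 -0.70824895  0.1265234 ]
wrist book_axis [([518.5, 161.6, 29.8], 0.61)]
wrist top_board_tab []
wrist tape_roll [([605.2, -89.0, 6.0], 0.57)]
wrist pencil [([434.6, 194.9, -1.6], 0.94)]
wrist teaspoon []
scene book_axis []
scene top_board_tab [([488.7, 333.4, 31.9], 0.89)]
scene tape_roll [([477.7, 528.1, -0.6], 0.62)]
scene pencil [([434.1, 196.3, 0.8], 0.71)]
scene teaspoon [([621.1, 421.6, 1.4], 0.74)]
[array([304.7, 337.2,   0. ]), array([ 343.9, -250.6,    0. ]), array([346.5, -44.1,   0. ])]
top book_axis [([523.4, 160.6, 25.2], 0.58)]
top top_board_tab [([490.7, 335.9, 29.6], 0.83)]
top tape_roll [([501.1, 77.9, 16.6], 0.88), ([475.9, 528.4, -1.4], 0.83)]
top pencil [([434.6, 197.5, 2.9], 0.57)]
top teaspoon [([625.6, 417.6, -1.7], 0.57)]
```

View pics/wrist1.png

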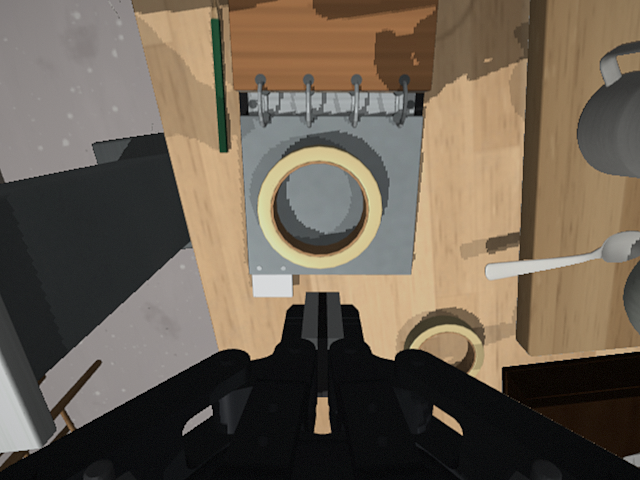

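The tape is centred under the tool at pixel (320, 205) and the facing board's tab is at (272, 286). I go down into the hole and push the roll to the right and slightly away from me, clear of that tab.

>>> play_rows(
  increments=[
    [-1,[2,0,36],0],
    [-1,[0,0,36],0],
    [-1,[0,0,36],0],
    [-1,[0,0,30],0],
    [-1,[0,0,24],0],
    [-1,[0,0,18],0],
    [-1,[0,0,0],0],
  ],
)

```text
time: 4.9
tool_pos: [499.8, 75.9, 19.8]
tcp_rot: [-179.6, 0.1, 82.0]
ft_force: [-0.9, 0.7, -0.8]
finger_gap: 0.1
grip_force: 0.0
```

>>> play_rows(
  increments=[
    [-1,[-8,1.5,0],0],
    [-1,[-8,1.5,0],0],
    [-1,[-6,1,0],0],
    [-1,[-6,1,0],0],
    [-1,[-6,1,0],0],
    [-1,[-7,1.3,0],0],
    [-1,[-7,1.3,0],0],
    [-1,[-7,1.3,0],0],
    [-1,[-7,1.3,0],0],
    [-1,[-7,1.3,0],0],
    [-1,[-7,1.3,0],0],
  ],
)

```text
time: 5.82
tool_pos: [506.5, -1.9, 24.2]
tcp_rot: [-180.0, 0.0, 81.9]
ft_force: [0.1, 0.5, 0.1]
finger_gap: -0.1
grip_force: 0.4
```

Run:
```python
from h import *
s=sense();print(s["tool_pos"],s["time"],s["ft_force"])
for c in ["wrist","top","scene"]:
    p=snapshot(c)
    if c=="wrist": save(p,c+"2")
    for q in ["tape_roll"]:
        print(c,q,[(w(p,r["xyz"]).tolist(),round(r["p"],2)) for r in pinpoint(q,p)[:3]])
```

```text
[506.48351488  -1.87132306  24.17697769] 5.8167 [0.09325106 0.53715194 0.12598101]
wrist tape_roll [([605.9, -87.4, 4.8], 0.97)]
top tape_roll [([476.6, 532.2, -1.0], 0.91)]
scene tape_roll [([477.7, 524.8, -1.6], 0.86), ([509.6, 20.0, 14.3], 0.55), ([604.2, -89.1, 1.0], 0.37)]
```

View pics/wrist2.png

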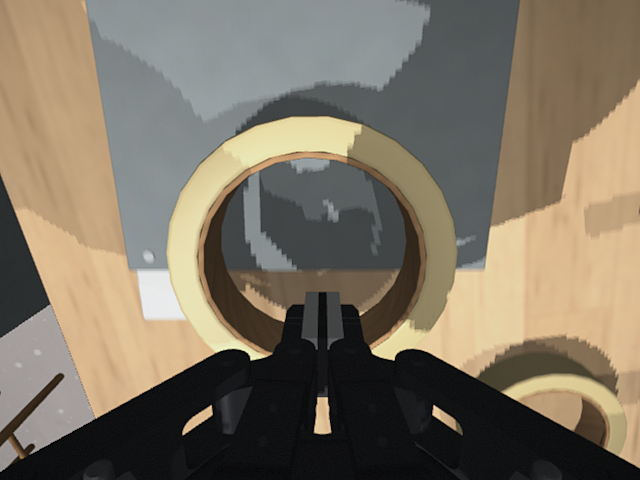

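The tape is half over the board's edge and clear of the tab. I push on and lower the finger as the roll tips off.

>>> play_rows(
  increments=[
    [-1,[-7,0,0],0],
    [-1,[-7,0,0],0],
    [-1,[-7,0,2],0],
    [-1,[-7,0,4],0],
    [-1,[-7,0,4],0],
    [-1,[-7,0,4],0],
    [-1,[-7,0,0],0],
    [-1,[-7,0,0],0],
    [-1,[-7,0,0],0],
    [-1,[-7,0,0],0],
    [-1,[-5,0,0],0],
    [-1,[0,0,0],0],
  ],
)

```text
time: 7.12
tool_pos: [496.1, -76.5, 10.5]
tcp_rot: [180.0, 0.0, 81.9]
ft_force: [0.0, 0.3, -0.3]
finger_gap: -0.1
grip_force: 0.0
```

Run:
```python
from h import *
s=sense();print(s["tool_pos"],s["time"],s["ft_force"])
for c in ["wrist","top","scene"]:
    p=snapshot(c)
    if c=="wrist": save(p,c+"3")
    for q in ["tape_roll"]:
        print(c,q,[(w(p,r["xyz"]).tolist(),round(r["p"],2)) for r in pinpoint(q,p)[:3]])
```

```text
[496.13503297 -76.54225149  10.49886891] 7.1167 [ 0.00753828  0.26362561 -0.33726666]
wrist tape_roll []
top tape_roll [([477.3, 527.5, -3.5], 0.9)]
scene tape_roll [([499.3, -51.2, -1.9], 0.96), ([601.6, -85.4, -0.3], 0.88), ([473.6, 524.7, -0.8], 0.67)]
```

View pics/wrist3.png

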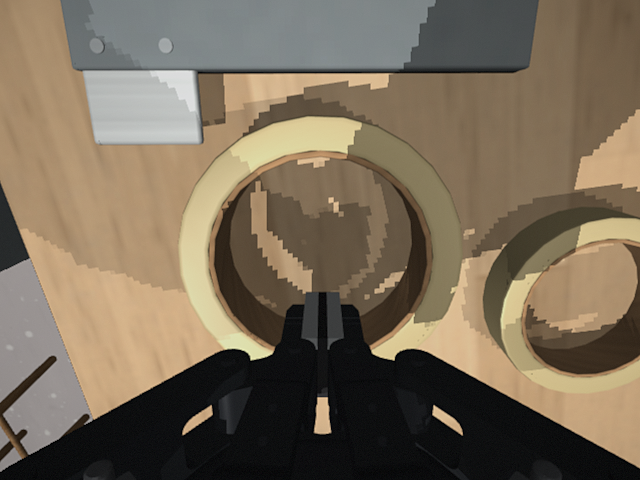

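The tape lies flat on bare worktop with clear gaps to the board, tab and small roll. I nudge it a bit further, rise and go beyond the left tab.

>>> play_rows(
  increments=[
    [-1,[-6,0,0],0],
    [-1,[0,0,0],0],
    [-1,[10,0,0],0],
    [-1,[10,0,0],0],
    [-1,[0,0,-30],0],
    [-1,[0,0,-40],0],
    [-1,[0,0,-40],0],
    [-1,[0,0,-10],0],
    [-1,[0,0,0],0],
  ],
)

```text
time: 8.17
tool_pos: [501.4, -61.2, 135.3]
tcp_rot: [179.5, 0.0, 82.0]
ft_force: [0.2, 0.6, -0.6]
finger_gap: 0.2
grip_force: 0.0
```

>>> play_rows(
  increments=[
    [-1,[36.5,-5.2,0],0],
    [-1,[36.5,-5.2,0],0],
    [-1,[36.5,-5.2,0],0],
    [-1,[36.5,-5.2,0],0],
    [-1,[36.5,-5.2,0],0],
    [-1,[36.5,-5.2,0],0],
    [-1,[36.5,-5.2,0],0],
    [-1,[36.5,-5.2,0],0],
    [-1,[36.5,-5.2,0],0],
    [-1,[36.5,-5.2,0],0],
    [-1,[36.5,-5.2,0],0],
    [-1,[36.5,-5.2,0],0],
  ],
)

```text
time: 9.17
tool_pos: [495.9, 383.1, 128.4]
tcp_rot: [-179.9, 0.1, 82.0]
ft_force: [-0.1, -0.1, 0.0]
finger_gap: 0.2
grip_force: 0.0
```

>>> play_rows(
  increments=[
    [-1,[0,0,0],0],
    [-1,[0,0,0],0],
  ],
)

```text
time: 9.33
tool_pos: [495.6, 382.9, 128.0]
tcp_rot: [-179.9, 0.1, 82.2]
ft_force: [-0.2, -1.1, -0.3]
finger_gap: -0.2
grip_force: 0.0
```

Run:
```python
from h import *
s=sense();print(s["tool_pos"],s["tcp_rot"],s["time"],s["ft_force"])
for c in ["wrist","top","scene"]:
    p=snapshot(c)
    if c=="wrist": save(p,c+"4")
    for q in ["tape_roll","top_board_tab","book_axis","pencil"]:
        print(c,q,[(w(p,r["xyz"]).tolist(),round(r["p"],2)) for r in pinpoint(q,p)[:3]])
```

```text
[495.64523328 382.91126345 128.04603028] [-1.79871996e+02  9.84914483e-02  8.21556939e+01] 9.3333 [-0.2082769  -1.06155422 -0.34105862]
wrist tape_roll []
wrist top_board_tab []
wrist book_axis []
wrist pencil []
top tape_roll [([478.3, 528.1, -1.9], 0.92)]
top top_board_tab [([491.1, 334.5, 30.7], 0.85)]
top book_axis [([527.8, 161.7, 23.2], 0.89)]
top pencil [([433.4, 198.7, 1.9], 0.5)]
scene tape_roll [([499.5, -55.6, -2.7], 0.9), ([477.0, 528.6, -2.4], 0.75), ([602.1, -89.4, 3.0], 0.64)]
scene top_board_tab [([490.2, 330.6, 33.0], 0.63), ([452.1, -276.0, 1.4], 0.23)]
scene book_axis [([517.9, 164.1, 26.2], 0.9), ([597.1, -276.7, -0.7], 0.26)]
scene pencil [([435.0, 197.6, -0.4], 0.43)]
```

View pics/wrist4.png

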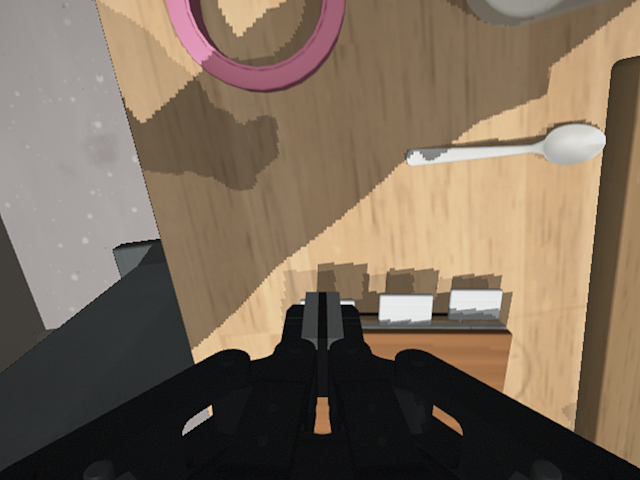

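The near tab (pixels about 301–354, 302) lies straight in line with the finger. The spoon and pink roll are well away. I go down beside it and close in on the edge.

>>> play_rows(
  increments=[
    [-1,[0,0,36],0],
    [-1,[0,0,36],0],
    [-1,[0,0,28],0],
    [-1,[0,0,16],0],
    [-1,[0,0,0],0],
    [-1,[-10,0,0],0],
    [-1,[-8,0,0],0],
    [-1,[-4,0,0],0],
    [-1,[-2,0,0],0],
    [-1,[0,0,0],0],
  ],
)

```text
time: 10.92
tool_pos: [495.2, 356.9, 16.0]
tcp_rot: [179.9, -0.1, 81.9]
ft_force: [-0.5, -0.2, 0.4]
finger_gap: 0.0
grip_force: 0.0
```

>>> play_rows(
  increments=[
    [-1,[-1.5,0,0],0],
    [-1,[-1.5,0,0],0],
    [-1,[0,0,0],0],
  ],
)

```text
time: 11.17
tool_pos: [493.9, 354.1, 14.5]
tcp_rot: [180.0, -0.0, 82.0]
ft_force: [-0.2, -0.3, 0.1]
finger_gap: -0.0
grip_force: 0.0
```

>>> play_rows(
  increments=[
    [-1,[-1.5,0,0],0],
    [-1,[-1.5,0,0],0],
    [-1,[0,0,0],0],
  ],
)

```text
time: 11.42
tool_pos: [493.5, 352.2, 14.6]
tcp_rot: [180.0, -0.1, 82.0]
ft_force: [-0.8, 4.4, -0.1]
finger_gap: 0.2
grip_force: 2.4
```

Contact at about 4.4 N. I press a little more and start to lift slowly.

>>> play_rows(
  increments=[
    [-1,[-0.5,0,0],0],
    [-1,[-0.2,0,-2],0],
    [-1,[-0.2,0,-2],0],
    [-1,[-0.2,0,-2],0],
  ],
)

```text
time: 11.75
tool_pos: [493.5, 351.8, 20.9]
tcp_rot: [180.0, -0.2, 82.0]
ft_force: [0.5, 7.7, -0.9]
finger_gap: 0.0
grip_force: 3.7
```

Run:
```python
from h import *
s=sense();print(s["tool_pos"],s["time"],s["ft_force"],s["wrist_torque"])
for c in ["scene","top"]:
    p=snapshot(c)
    if c=="scene": cv2.imwrite("pics/s5.png",cv2.resize(cv2.cvtColor(p["color"][200:320,190:410],cv2.COLOR_RGB2BGR),None,fx=3,fy=3))
    for q in ["top_board_tab"]:
        print(c,q,[(w(p,r["xyz"]).tolist(),round(r["p"],2)) for r in pinpoint(q,p)[:3]])
```

```text
[493.47895611 351.84543712  20.87939636] 11.75 [ 0.50849015  7.66230417 -0.90384096] [ 1.23542784  0.00755983 -0.00606013]
scene top_board_tab [([487.4, 331.8, 36.8], 0.96)]
top top_board_tab [([491.3, 333.7, 38.8], 0.63)]
```

View pics/s5.png

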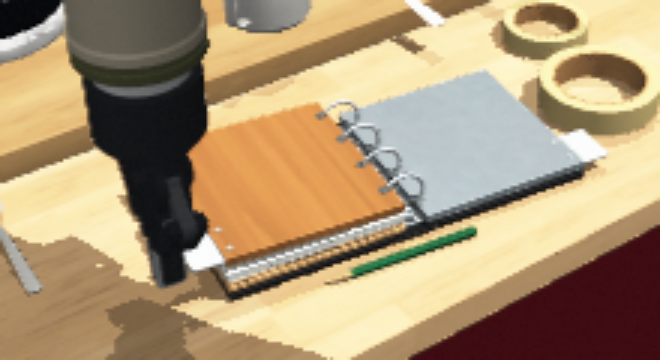

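The board rises with the finger (tab at about z 38, load -0.9 N, pressing 7.7 N). I follow the arc.

>>> play_rows(
  increments=[
    [-1,[-0.2,0,-4.2],0],
    [-1,[-0.3,0,-4.2],0],
    [-1,[-0.4,0,-4.2],0],
    [-1,[-0.5,0,-4.2],0],
    [-1,[-0.6,0,-4.2],0],
  ],
)

```text
time: 12.37
tool_pos: [493.1, 349.4, 41.9]
tcp_rot: [180.0, -0.1, 82.0]
ft_force: [-0.5, 4.4, 0.3]
finger_gap: -0.4
grip_force: 2.4
```

Run:
```python
from h import *
s=sense();print(s["tool_pos"],s["time"],s["ft_force"])
for c in ["scene","top"]:
    p=snapshot(c)
    for q in ["top_board_tab"]:
        print(c,q,[(w(p,r["xyz"]).tolist(),round(r["p"],2)) for r in pinpoint(q,p)[:3]])
```

```text
[493.13588552 349.38730755  41.92117149] 12.3667 [-0.49719617  4.39783947  0.28501931]
scene top_board_tab [([491.5, 327.8, 58.3], 0.96), ([632.1, 531.7, 1.4], 0.67)]
top top_board_tab [([491.7, 328.9, 55.7], 0.68), ([625.2, 419.9, -1.2], 0.28)]
```

>>> play_rows(
  increments=[
    [-1,[-1.6,0,-6.5],0],
    [-1,[-1.6,0,-6.4],0],
    [-1,[-1.8,0,-6.4],0],
    [-1,[-2.0,0,-6.3],0],
    [-1,[-2.3,0,-6.2],0],
    [-1,[-2.5,0,-6.1],0],
  ],
)

```text
time: 13.07
tool_pos: [491.8, 337.8, 80.1]
tcp_rot: [179.9, -0.2, 82.0]
ft_force: [0.6, 6.5, 1.9]
finger_gap: -0.2
grip_force: 3.3
```

Run:
```python
from h import *
s=sense();print(s["tool_pos"],s["time"],s["ft_force"])
for c in ["scene","top"]:
    p=snapshot(c)
    for q in ["top_board_tab"]:
        print(c,q,[(w(p,r["xyz"]).tolist(),round(r["p"],2)) for r in pinpoint(q,p)[:3]])
```

```text
[491.75982447 337.75850786  80.06011986] 13.0667 [0.55589774 6.51633743 1.93191002]
scene top_board_tab [([486.1, 316.4, 95.7], 0.69)]
top top_board_tab [([490.2, 318.7, 94.4], 0.73)]
```

>>> play_rows(
  increments=[
    [-1,[-3.3,0,-7.6],0],
    [-1,[-3.7,0,-7.4],0],
    [-1,[-4.1,0,-7.2],0],
    [-1,[-4.5,0,-7.0],0],
    [-1,[-4.9,0,-6.8],0],
    [-1,[-5.2,0,-6.5],0],
  ],
)

```text
time: 13.77
tool_pos: [488.4, 311.7, 122.4]
tcp_rot: [179.9, -0.1, 82.0]
ft_force: [1.4, 5.1, 4.2]
finger_gap: -0.2
grip_force: 2.6
```

Run:
```python
from h import *
s=sense();print(s["tool_pos"],s["time"],s["ft_force"])
for c in ["scene","top"]:
    p=snapshot(c)
    for q in ["top_board_tab"]:
        print(c,q,[(w(p,r["xyz"]).tolist(),round(r["p"],2)) for r in pinpoint(q,p)[:3]])
```

```text
[488.35316636 311.66695054 122.39082087] 13.7667 [1.36472568 5.08524621 4.21925048]
scene top_board_tab [([484.2, 291.5, 135.1], 0.57), ([629.9, 533.7, -0.9], 0.55)]
top top_board_tab [([484.9, 295.2, 138.2], 0.69), ([522.4, 164.6, -3.7], 0.19)]
```

>>> play_rows(
  increments=[
    [-1,[-4.9,0,-7.0],0],
    [-1,[-5.4,0,-6.7],0],
    [-1,[-5.8,0,-6.4],0],
    [-1,[-6.1,0,-5.8],0],
    [-1,[-6.4,0,-5.4],0],
    [-1,[-6.6,0,-5.1],0],
  ],
)

```text
time: 14.47
tool_pos: [482.7, 275.3, 158.6]
tcp_rot: [180.0, 0.0, 81.9]
ft_force: [-0.2, 1.1, -0.3]
finger_gap: -0.0
grip_force: 0.2
```

Run:
```python
from h import *
s=sense();print(s["tool_pos"],s["time"],s["ft_force"])
for c in ["scene","top"]:
    p=snapshot(c)
    if c=="scene": save(p,"s6")
    for q in ["top_board_tab"]:
        print(c,q,[(w(p,r["xyz"]).tolist(),round(r["p"],2)) for r in pinpoint(q,p)[:3]])
```

```text
[482.70446598 275.29314602 158.64633333] 14.4667 [-0.20766111  1.10798648 -0.33490511]
scene top_board_tab [([480.5, 258.2, 166.1], 0.86), ([629.2, 534.5, -1.0], 0.56), ([452.8, -272.1, 3.8], 0.31)]
top top_board_tab [([478.8, 262.9, 165.2], 0.93)]
```

View pics/s6.png

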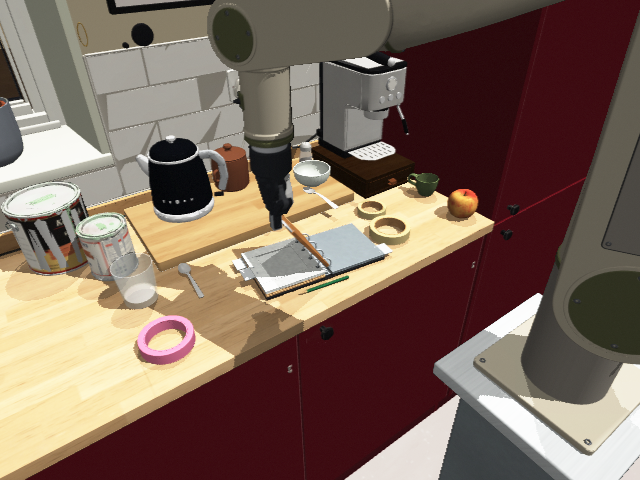

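The board stands at about 56° and the framed sample shows beneath it. The tape and the other things are undisturbed. I push on over the top.

>>> play_rows(
  increments=[
    [-1,[-7.2,0,-4.6],0],
    [-1,[-7.6,0,-4.1],0],
    [-1,[-7.9,0,-3.6],0],
    [-1,[-8.2,0,-3],0],
    [-1,[-8.4,0,-2.5],0],
    [-1,[-8.6,0,-1.5],0],
    [-1,[-8.6,0,0],0],
    [-1,[-8.6,0,0],0],
    [-1,[-8.6,0,0],0],
    [-1,[-8,0,0],0],
    [-1,[-7,0,0],0],
    [-1,[-7,0,0],0],
  ],
)

```text
time: 15.67
tool_pos: [469.2, 180.6, 177.2]
tcp_rot: [-180.0, 0.0, 81.9]
ft_force: [0.2, 0.0, 0.2]
finger_gap: 0.0
grip_force: 0.0
```

Run:
```python
from h import *
s=sense();print(s["tool_pos"],s["time"],s["ft_force"])
for c in ["scene","top"]:
    p=snapshot(c)
    for q in ["top_board_tab"]:
        print(c,q,[(w(p,r["xyz"]).tolist(),round(r["p"],2)) for r in pinpoint(q,p)[:3]])
```

```text
[469.18274086 180.56638208 177.24617279] 15.6667 [0.23036991 0.00819757 0.15331319]
scene top_board_tab [([466.1, 165.5, 194.1], 0.67)]
top top_board_tab [([467.1, 163.9, 190.2], 0.47)]
```

>>> play_rows(
  increments=[
    [-1,[-6,0,0],0],
    [-1,[-6,0,0],0],
    [-1,[-6,0,0],0],
    [-1,[-6,0,0],0],
    [-1,[0,0,0],0],
    [-1,[0,0,0],0],
    [-1,[0,0,0],0],
    [-1,[0,0,0],0],
    [-1,[0,0,0],0],
    [-1,[0,0,0],0],
  ],
)

```text
time: 16.7
tool_pos: [466.0, 157.8, 177.3]
tcp_rot: [-180.0, -0.0, 82.0]
ft_force: [0.4, 0.0, 0.7]
finger_gap: 0.1
grip_force: 0.0
```

Run:
```python
from h import *
s=sense();print(s["tool_pos"],s["time"],s["ft_force"])
for c in ["wrist","scene","top"]:
    p=snapshot(c)
    if c=="scene": save(p,"s7")
    for q in ["top_board_tab","tape_roll","pencil"]:
        print(c,q,[(w(p,r["xyz"]).tolist(),round(r["p"],2)) for r in pinpoint(q,p)[:3]])
```

```text
[465.96611571 157.78756703 177.34268951] 16.7 [0.37677563 0.0094282  0.71170649]
wrist top_board_tab [([521.2, 159.6, 31.1], 0.39)]
wrist tape_roll []
wrist pencil [([435.4, 198.7, -4.0], 0.72)]
scene top_board_tab [([445.7, 5.1, 25.9], 0.78)]
scene tape_roll [([498.1, -55.6, -2.7], 0.91), ([601.5, -88.7, 0.4], 0.83), ([478.1, 529.0, -1.9], 0.67)]
scene pencil [([432.4, 195.4, 0.2], 0.54)]
top top_board_tab [([444.3, 5.9, 21.2], 0.79)]
top tape_roll [([481.2, 525.5, -0.1], 0.74), ([500.6, -56.3, -3.4], 0.46)]
top pencil [([434.4, 198.1, 2.1], 0.68)]
```

View pics/s7.png

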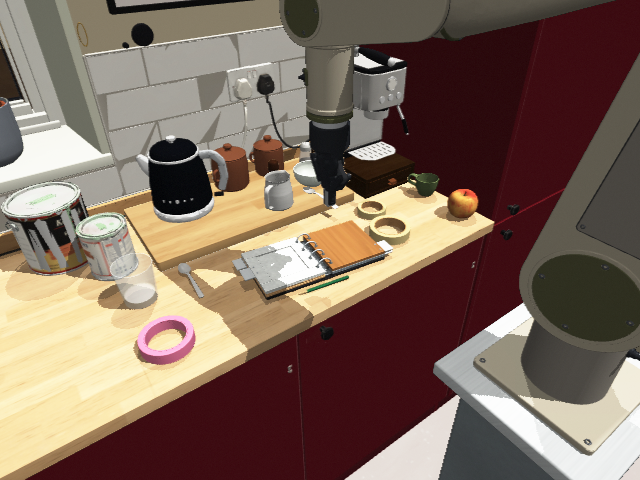

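The top board lies flat on the right (tab at (375–390, 248)), the white framed sample shows on the left, and the tape at (389, 230) is flat on the worktop. I back off upward and hand in.

>>> play_rows(
  increments=[
    [-1,[0,0,-20],0],
    [-1,[0,0,-20],0],
    [-1,[0,0,0],0],
    [-1,[0,0,0],0],
    [-1,[0,0,0],0],
    [-1,[0,0,0],0],
    [-1,[0,0,0],0],
    [-1,[0,0,0],0],
  ],
)

```text
time: 17.97
tool_pos: [465.6, 157.5, 216.5]
tcp_rot: [-179.9, 0.0, 81.9]
ft_force: [0.4, 0.2, 0.6]
finger_gap: 0.1
grip_force: 0.0
```

```bash
python3 -c "
from bench import *
print(hand_in())"
```

```text
the job is handed in; nothing more can be done
None
```

I pushed the tape off the book onto the bare worktop, turned the top board over the rings to lie flat on the right, and handed the job in at about 18 s; the last pictures showed everything in place, but no verdict came back.

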